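# Tip the comb template out of its bin

### The job

Get the wooden comb template out of its narrow bin: without gripping it yet, push it up the ramp at the bin's end so that it tips and stays leaning over that end's rim, then take it by the raised end and lay it flat, without dropping it, on the outline drawn on the white board, lengthwise along it. Then let go and slide the bin's cover fully shut. Leave the other things on the bench where they are.

Things in the scene. Friction and masses are not known exactly. Their poses are not given: they have to be found in the camera images.
- bin: Long narrow plywood bin fixed to the bench, 100 mm wide (x), y from -225 to +113 mm; origin under it on the bench, z up. Its open well is 70 mm wide (x -35..35), from an upright wall at y=-108 to the ramp end at +y; flat floor at z=6 mm, rim at z=42 mm. From y=-225 to -108 it is a solid deck level with the rim, where the cover is parked. Rails at x=+-45..50 mm, up to z=52 mm, guide the cover.
- ramp_foot (a point): middle of the foot of the aluminium ramp, on the well's floor (x=0, y=66, z=6 mm in the bin's frame); from here the ramp rises towards +y at 40 degrees to the rim
- bin_rim (a point): middle of the rim's inner edge at the top of the ramp (x=0, y=109, z=42 mm in the bin's frame), axes as the bin's. The end board behind it is 4 mm thick, up to the rim only; beyond y=113 mm there is open bench and nothing crosses above this rim
- template: Loose flat wooden plate with a comb drawn on it, 60 (x) by 120 (y) by 10 mm thick, about 0.13 kg; origin at the centre of its underside, z up through it. Starts flat on the well's floor, length along the bin, about 5 mm play on each side (no finger fits), -y end 40 to 50 mm from the upright wall (room for closed fingertips), +y end just short of the ramp
- template_push_end (a point): centre of the template's -y end face, 5 mm above its underside. Pushed here near the floor towards +y with a few N, the other end climbs the ramp. With this end 70 mm short of the rim (bin's y) the plate leans at 27 degrees, 40 mm overhanging, and stays when left; more than 115 mm short it has not passed the rim, nearer than 50 mm it may tip out
- template_ramp_end (a point): centre of the template's +y end face, 5 mm above its underside
- board: White board fixed to the bench, 110 (x) by 170 (y) by 14 mm, origin under its centre, z up, with a dark outline of 68 by 128 mm, long side along y, drawn round the middle of its top
- board_mark (a point): centre of the outline, on the board's top; axes as the board's
- cover (a joint): sliding cover of the bin, a 6 mm grey plate 88 mm wide and 222 mm long, parked behind the well; value in m from 0 (fully open) to 0.229 (fully shut), it slides along the bin's +y and stays where left; moving it takes about 2 to 3 N
- cover_handle (a point): centre of the top of the cover's dark handle: an upright block 50 mm (across the bin) by 16 mm (along the bin) by 24 mm high on the cover, 45 mm behind its leading (+y) edge; its top is 72.5 mm above the bench; axes as the bin's
- tin: loose bystander: small grey tin, 67 mm across, 61 mm high, origin under its centre
- sanding: loose bystander: cork-brown sanding block, 52 x 86 x 26 mm, origin under its centre
- compound_block: loose bystander: red bar of polishing compound, 36 x 83 x 32 mm, origin under its centre

How it is judged:
On the way, in this order (a step that is already met when the one before it is completed fails the run):
1. the template leans over the ramp-end rim, tilted, one end in the well and the other above the rim, not gripped or touched (angle between template's own z axis and vertical above 0.3 rad and z of template_ramp_end in the frame of bin_rim above 0.008 m and y of template_ramp_end in the frame of bin_rim above 0.01 m and z of template_push_end in the frame of bin_rim below -0.015 m and contact force between the fingers and template below 0.1 N and linear speed of template below 0.02 m/s), for 0.3 s.
2. the template lies flat on the board's outline, released (horizontal distance between template and board_mark below 0.015 m and angle between the y axis of template and the y axis of board, either way round below 0.15 rad and angle between template's own z axis and vertical below 0.06 rad and z of template in the frame of board_mark below 0.004 m and contact force between the fingers and template below 0.1 N and linear speed of template below 0.02 m/s), for 0.3 s.
3. the cover is shut (value of joint cover above 0.222 m), for 0.2 s.
At the end, for the whole second after the job is handed in: the template lies flat on the board (within 0.06 rad), its centre within 15 mm of the outline's centre, its length along the outline within 0.15 rad, at rest and let go; the cover is shut to within 7 mm (all of step 2 and value of joint cover above 0.222 m); the robot touches nothing.
It fails at once if the template is dropped or thrown (moves faster than 0.7 m/s while not held) (linear speed of template above 0.7 m/s and contact force between the fingers and template below 0.1 N).
It fails at once if the tin is moved by more than 40 mm (distance of tin from where it was at the start of the episode above 0.04 m).
It fails at once if the sanding block is moved by more than 40 mm (distance of sanding from where it was at the start of the episode above 0.04 m).
It fails at once if the red polishing bar is moved by more than 40 mm (distance of compound_block from where it was at the start of the episode above 0.04 m).
It also fails if it takes over 72 s, if anything falls off the work surface, if the arm or the gripper's body presses on something with over 40 N, if the wrist force passes 120 N, or if a joint passes its speed limit or range.

### The arm

A 6-joint arm with a two-finger parallel gripper is mounted at the origin on a cart in front of the work surface, level with it; the furniture and walls round the work are solid. World frame = base frame: x ahead of the robot, y to its left, z up, the work surface at z = 0. Lengths are in m, angles in rad, forces in N, time in s.
With the tool pointing down it reaches from about 0.425 to 0.95 m from the base axis. Payload 3.5 kg.
Tool frame: the origin (TCP) lies between the finger pads; the fingertips stand 22 mm ahead of it and the grasp point (between the pads) lies 3 mm ahead of it (ctrl.nose_length is the z of the fingertips in the tool frame, in m); z points along the fingers, y is the line along which they close (so a half turn about z gives the same grasp; the last joint's range is limited). The gripper opens to 85 mm and grips with 20 to 120 N. Pads are 22 mm wide; open, the fingers measure 114 mm over their backs; the gripper's body (76 mm by 85 mm) begins 54 mm behind the grasp point. The pads swing forward as they close: fully open they stand 13 mm farther back than shut.
Start: joints at [-1.449, 0.286, 1.577, -0, 1.279, -0.15], TCP at [0.181, -0.65, 0.253] pointing down, gripper open.
Joint ranges: [-2.77, 2.77], [-0.9, 2.22], [0.21, 2.48], [-1.53, 4.67], [0.24, 2.81], [-2.84, 2.84]. Speed limits (rad/s): [2.79, 2.79, 3.14, 3.14, 3.14, 3.14].

### API

Orientations are given as a unit quaternion [x, y, z, w].
In Python, from plant import ctrl gives the robot as it stands. The module is installed in compiled form; this text tells all that it offers.
- The arm moves only by the tool send_rows, never from a script. Its argument "rows" is text: rows parted by semicolons, each of 7 numbers parted by spaces: the turn, a rotation vector about the tool's x, y, z in parts of the range, where 1.0 means pi/2 rad, then the shift along the tool's x, y, z in parts of the range, where 1.0 means 0.75 m, then the opening, from -1 (shut) to 1 (fully open). A call has 1 to 8 rows; each row is the pose to reach, as a shift and turn from the pose commanded when the call began, along the tool's axes at that moment; what a row does not reach only later rows make up. A row lasts 1/8 s, in which the tool goes at most 62.5 mm and 10.7 degrees, less where a joint would pass 70% of its speed; a pose out of reach is approached as far as the arm can. No shift or turn number may pass 1 either way. A call with a gripper value outside its range is refused whole. The fingers move at their own pace and stop on an object; "grip_force" is the grip in N (left out, the last holds). Time passes only in rows, so rows that repeat a pose let the fingers close. It gives the time, the measured TCP pose, the force, the opening and the grip force at its end, in the units of the state.
- ctrl.get_state(): the state, without advancing time (a new reading comes with each control period).
- ctrl.read_camera(name): name is "side" or "top" or "wrist"; returns a dict with "color" (480x640x3 uint8, red, green, blue), "fx", "fy", "cx", "cy" (pixels), "D" ([k1, k2, p1, p2, k3] as OpenCV has them; the pictures are not rectified), "extrinsics" (4x4, takes a point from world to camera coordinates). Camera axes: x right, y down, z forward; pixel columns grow to the right and rows downward; lengths in m; the calibration is good to about 2 mm. A picture is of the moment at which its call begins. There is no depth.
- ctrl.sign_off(): hands the job in; it is judged then, once.
Trained networks look in a picture, given as the dict that the camera call returned (one of the last four; its "shot" number tells which), for a name from the list of things; names that differ only in an ending like _2 or _b are one class to them, and where a whole thing is asked for, a point or a joint stands for the part that bears it (a point fixed in the world has none). Each returns a list of dicts, best first, with "p" (0 to 1); they miss things now and then, are a little off and sometimes report something else, mostly with a low value. They report only what shows in the picture. A call takes as long as a camera call.
- ctrl.look_for(picture, target): "position" ([x, y, z] in m, in the coordinates of the camera as it stood for that picture, good to about 4 mm: the middle of the surface that is visible of it).
The state is a dict: "time": time; "qpos": joint angles; "dq": joint speeds; "joint_efforts": joint torques, N m; "eef_pos": TCP position; "tcp_rot": TCP orientation; "contact_force": force on the tool from outside, world axes, zero at the start; "wrist_torque": the same for the moment, N m; "opening": opening from 0.0 (shut) to 1.0 (fully open); "finger_force": force on a finger pad.
Only numpy, scipy, OpenCV 4.12 (cv2) and the standard library are available. Lean on these libraries where they do the work, as an engineer would, in place of code of your own. Each camera call takes 0.05 s, during which the arm holds its last target. There are 200 camera calls.

## Working session

There is one attempt and no reset: what is moved stays moved. The work goes in short steps, Python scripts to look and compute and a tool call to move; the robot and the scene stay as the last step left them, time stands still between calls to the robot, and variables do not carry over. Pictures are saved under pics/ and viewed, at most 10 in all, crops included, and the job is handed in when it is done.

Besides the shell and the picture viewer there is one more tool, called after "Call:" as name(argument=value, ...) on one line, values as JSON. send_rows: Moves the arm, as the interface text tells. Its arguments: {"type":"object","properties":{"rows":{"type":"string"},"grip_force":{"type":"number"}},"required":["rows"]}

```bash
mkdir -p pics; ls; cat > h.py <<'E'
import numpy as np, cv2
from plant import ctrl
from scipy.spatial.transform import Rotation as R
def cam(n,save=None):
    c=ctrl.read_camera(n)
    if save: cv2.imwrite(f'pics/{save}.png',c['color'][:,:,::-1])
    return c
def world(c,p):
    E=np.array(c['extrinsics']); return E[:3,:3].T@(np.array(p)-E[:3,3])
def look(c,t,k=2):
    return [(round(d['p'],2),np.round(world(c,d['position']),4).tolist()) for d in ctrl.look_for(c,t)[:k]]
def K(c): return np.array([[c['fx'],0,c['cx']],[0,c['fy'],c['cy']],[0,0,1.]])
def pix2w(c,uv,z):
    n=cv2.undistortPoints(np.array(uv,float).reshape(-1,1,2),K(c),np.array(c['D'])).reshape(-1,2)
    E=np.array(c['extrinsics']); o=-E[:3,:3].T@E[:3,3]
    d=np.c_[n,np.ones(len(n))]@E[:3,:3]
    return o+d*((z-o[2])/d[:,2])[:,None]
def w2pix(c,P):
    E=np.array(c['extrinsics']); return cv2.projectPoints(np.array(P,float).reshape(-1,1,3),cv2.Rodrigues(E[:3,:3])[0],E[:3,3],K(c),np.array(c['D']))[0].reshape(-1,2)
E
python3 - <<'E'
from h import *
for n in('top','side'):
    c=cam(n,n+'0'); E=c['extrinsics']; print(n,np.round(world(c,[0,0,0]),3))
    for t in('bin','template','board','cover','cover_handle','tin','sanding','compound_block'): print(t,look(c,t))
s=ctrl.get_state(); print(s['eef_pos'],R.from_quat(s['tcp_rot']).as_matrix().round(3),ctrl.nose_length)
E
```

```text
pics
top [0.438 0.018 1.126]
bin [(0.76, [0.5714, 0.0462, 0.0469])]
template [(0.69, [0.5715, 0.182, 0.0127])]
board [(0.85, [0.4388, -0.0866, 0.0135])]
cover [(0.63, [0.5675, -0.0476, 0.0487])]
cover_handle [(0.65, [0.5659, -0.0445, 0.0468])]
tin [(0.82, [0.4554, 0.2771, 0.0284])]
sanding [(0.71, [0.448, 0.076, 0.0277])]
compound_block [(0.67, [0.428, -0.3027, 0.0298])]
side [ 0.421 -0.98   0.534]
bin [(0.89, [0.5741, -0.0038, 0.041]), (0.51, [0.5765, 0.1986, 0.0197])]
template [(0.6, [0.5721, 0.1979, 0.0185])]
board [(0.61, [0.4363, -0.1131, 0.0133])]
cover [(0.8, [0.5739, -0.0559, 0.0474])]
cover_handle [(0.97, [0.5654, -0.0571, 0.0477]), (0.72, [0.5699, -0.0012, 0.0495])]
tin [(0.73, [0.4532, 0.2517, 0.0459])]
sanding [(0.61, [0.4497, 0.0608, 0.0242])]
compound_block [(0.95, [0.4138, -0.3159, 0.0326])]
[ 0.18122959 -0.65021269  0.25335733] [[ 0.963  0.268  0.   ]
 [ 0.268 -0.963 -0.   ]
 [-0.     0.    -1.   ]] 0.022
```

View pics/top0.png

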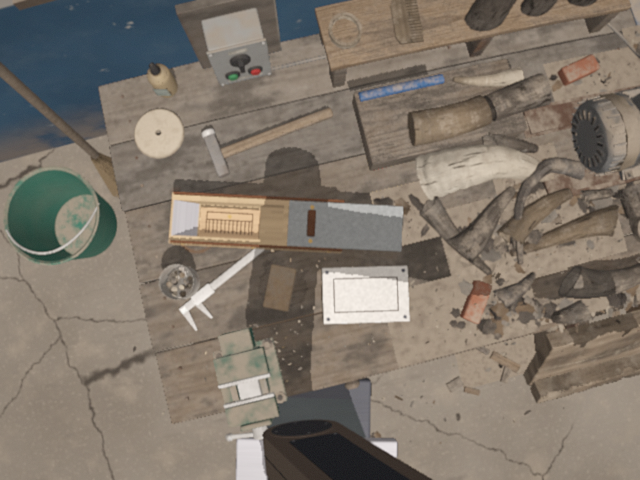

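View pics/side0.png

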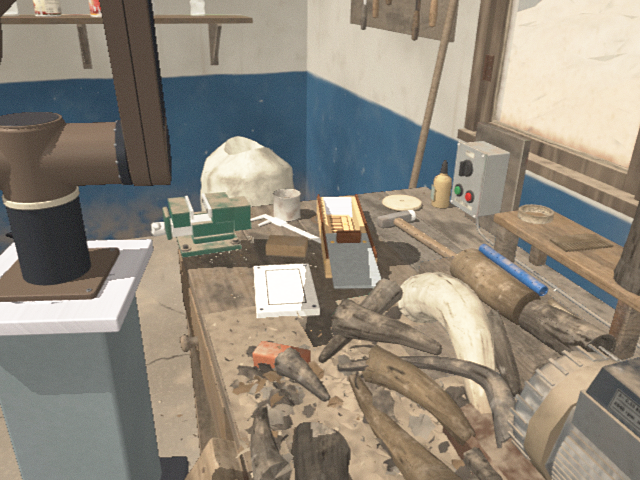

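The top view shows the bin from pixel (170,220) at the ramp end (world +y) to (403,227), its handle at (311,222), and the board centred at (366,295). The sanding block is at (280,288) and the tin at (177,280). I'll zoom in to get the corners.

```bash
python3 - <<'E'
from h import *
c=cam('top')
im=c['color'][180:335,160:420,::-1]
cv2.imwrite('pics/crop.png',cv2.resize(im,None,fx=3,fy=3,interpolation=cv2.INTER_CUBIC))
E
```

```text
(no output)
```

View pics/crop.png

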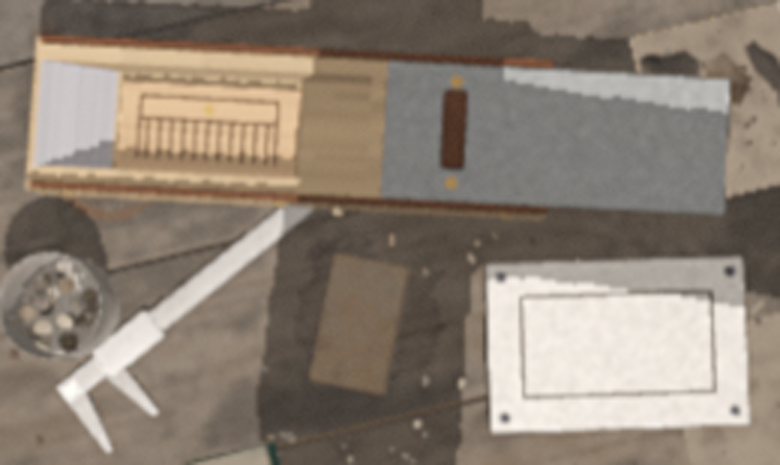

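The crop shows the ramp end's outer edge at crop x≈30–38, the template from x≈117 to 299, and the cover's leading edge at x≈384. The handle top is centred near (454,129). The board corners are (487,265), (742,257), (749,424) and (491,433). Next I'll convert these to world coordinates.

```bash
python3 - <<'E'
from h import *
c=cam('top')
def w(pts,z): return pix2w(c,(np.array(pts,float)+.5)/3-.5+[160,180],z)[:,:2]
def p(n,a): print(n,a.round(4).tolist())
co=w([(387,62),(381,197),(724,213),(728,78)],.0485)
p('cover',co); print('len',np.linalg.norm(co[0]-co[3]),np.linalg.norm(co[1]-co[2]),np.linalg.norm(co[0]-co[1]))
ho=w([(444,91),(467,91),(464,168),(442,168)],.0725); p('handle',ho); p('hc',ho.mean(0))
b=w([(487,265),(742,257),(749,424),(491,433)],.014); p('board',b); p('bc',b.mean(0))
o=w([(520,297),(713,291),(716,391),(525,397)],.014); p('outline',o); p('oc',o.mean(0))
d=(b[0]-b[1])+(b[3]-b[2]); print('board yaw',np.arctan2(-d[0],d[1]))
d=(o[0]-o[1])+(o[3]-o[2]); print('outline yaw',np.arctan2(-d[0],d[1]))
d=(co[0]-co[3])+(co[1]-co[2]); y=np.arctan2(-d[0],d[1]); print('bin yaw cover',y)
r=w([(41,62),(33,170)],.042); p('rim inner',r); 
r2=w([(38,42),(27,187)],.052); p('rail end',r2)
r3=w([(38,38),(552,62),(25,192),(545,215)],.052); p('rails',r3); print(np.arctan2(-(r3[0]-r3[1])[0],(r3[0]-r3[1])[1]),np.arctan2(-(r3[2]-r3[3])[0],(r3[2]-r3[3])[1]),np.linalg.norm(r3[0]-r3[1]))
t=w([(299,85),(294,173),(112,165),(119,73)],.016); p('templ',t)
p('ramp foot',w([(119,73),(114,165)],.006))
E
```

```text
cover [[0.6163, 0.0648], [0.5286, 0.0662], [0.5235, -0.1548], [0.6114, -0.1566]]
len 0.2215104939230144 0.2210630291125743 0.08774438140534913
handle [[0.5947, 0.0272], [0.595, 0.0127], [0.5461, 0.0135], [0.5458, 0.0273]]
hc [0.5704, 0.0202]
board [[0.4881, -0.0034], [0.4972, -0.1726], [0.387, -0.1785], [0.3778, -0.0085]]
bc [0.4375, -0.0908]
outline [[0.4674, -0.0257], [0.4742, -0.1535], [0.4083, -0.1563], [0.4019, -0.0303]]
oc [0.438, -0.0915]
board yaw 0.05395288403286314
outline yaw 0.05209683427780294
bin yaw cover -0.02254014479439328
rim inner [[0.6123, 0.2915], [0.5413, 0.2934]]
rail end [[0.6238, 0.2916], [0.5293, 0.2942]]
rails [[0.6264, 0.2918], [0.6184, -0.0418], [0.526, 0.2954], [0.5192, -0.0391]]
-0.02422143476098567 -0.02032238633178715 0.3336795815001323
templ [[0.6048, 0.1244], [0.5459, 0.1258], [0.5484, 0.2471], [0.6102, 0.2451]]
ramp foot [[0.6117, 0.2472], [0.5494, 0.2478]]
```

Units first: shifts go in shares of 0.75 m and turns go in shares of pi/2 rad. So -616 mm is -0.8213, 577 mm is 0.7693, -73.2 degrees is -0.8133.

Call:
send_rows(rows="0 0 -0.8133 0.7693 -0.8213 0 -1;0 0 -0.8133 0.7693 -0.8213 0 -1;0 0 -0.8133 0.7693 -0.8213 0 -1;0 0 -0.8133 0.7693 -0.8213 0 -1;0 0 -0.8133 0.7693 -0.8213 0 -1;0 0 -0.8133 0.7693 -0.8213 0 -1;0 0 -0.8133 0.7693 -0.8213 0 -1;0 0 -0.8133 0.7693 -0.8213 0 -1", grip_force=40)

```text
time: 2.0
eef_pos: [0.4132, -0.2051, 0.2538]
tcp_rot: [0.714, 0.7, 0.0, 0.001]
contact_force: [0.8, -0.0, -0.1]
opening: 0.002
finger_force: 0.0
```

```bash
cat >> h.py <<'E'
O=np.array([.5742,.1815,0]); YAW=-.0225
RB=R.from_euler('z',YAW)
def go(by=None,bx=0,z=None,target=None,yaw=YAW,pitch=0):
    """print rotvec(deg), shift(mm) in tool axes to reach target (bin coords or world)"""
    s=ctrl.get_state(); r=R.from_quat(s['tcp_rot'])
    t=O+RB.apply([bx,by,0])+[0,0,z] if target is None else np.array(target)
    # goal: x=bin y, y=bin x, z down, pitched about tool y
    g=R.from_matrix(R.from_euler('z',yaw).as_matrix()@np.array([[0,1,0],[1,0,0],[0,0,-1.]]))*R.from_euler('y',pitch,degrees=True)
    print('rot',(r.inv()*g).as_rotvec(degrees=True).round(2),'shift',(r.inv().apply(t-s['eef_pos'])*1e3).round(1))
    b=RB.inv().apply(np.array(s['eef_pos'])-O)
    print('t',round(s['time'],2),'bin pos',b.round(4),'F',np.round(s['contact_force'],1),'op',round(s['opening'],3),'ff',s['finger_force'])
E
python3 -c "
from h import *
go(-.083,z=.10); print(ctrl.nose_length)"
```

```text
rot [0.08 0.05 0.09] shift [307.  152.5 153.8]
t 2.0 bin pos [-0.1523 -0.3901  0.2538] F [ 0.8 -0.  -0.1] op 0.002 ff 0.0
0.022
```

To row units: 307 mm is 0.4093, 153 mm is 0.204.

Call:
send_rows(rows="0 0 0 0.08 0.04 0.0267 -1;0 0 0 0.1467 0.0733 0.0667 -1;0 0 0 0.2133 0.1067 0.1067 -1;0 0 0 0.28 0.14 0.1467 -1;0 0 0 0.3467 0.1733 0.1867 -1;0 0 0 0.4093 0.2027 0.204 -1;0 0 0 0.4093 0.2027 0.204 -1;0 0 0 0.4093 0.2027 0.204 -1")

```text
time: 3.0
eef_pos: [0.571, 0.0968, 0.1003]
tcp_rot: [0.714, 0.7, -0.0, 0.0]
contact_force: [0.8, -0.0, -0.4]
opening: 0.002
finger_force: 0.0
```

```bash
python3 -c "
from h import *
go(-.083,z=.031)
c=cam('wrist','w1'); print(look(c,'template'))"
```

```text
rot [-0.02  0.02  0.12] shift [ 1.8  1.3 69.3]
t 3.0 bin pos [-0.0013 -0.0848  0.1003] F [ 0.8 -0.  -0.4] op 0.002 ff 0.0
[(0.85, [0.5732, 0.1695, 0.0178])]
```

View pics/w1.png

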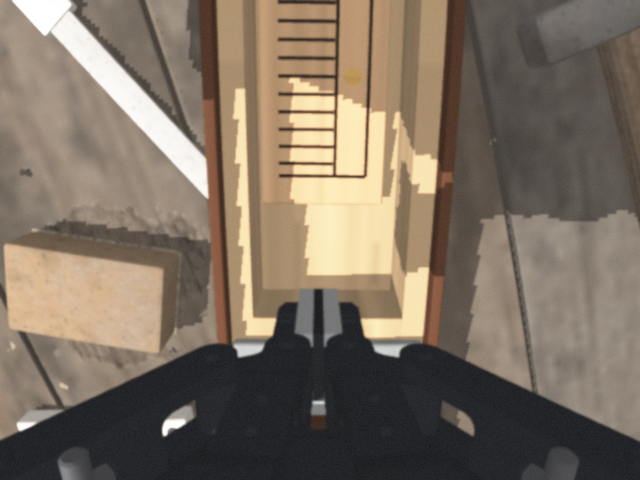

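The wrist view shows the template's near end at row 203. The floor behind it reaches the upright wall at about row 275–320, and the closed fingertips are centred in the well near (320,295).

```bash
python3 -c "
from h import *
c=cam('wrist')
for uv,z in(((320,203),.016),((322,275),.006),((322,340),.042)):
  print(uv,RB.inv().apply(pix2w(c,uv,z)-O).round(4))
print(RB.inv().apply(pix2w(c,[(261,203),(382,204)],.016)-O).round(4))
"
```

```text
(320, 203) [[-0.     -0.0574  0.016 ]]
(322, 275) [[ 0.0012 -0.099   0.006 ]]
(322, 340) [[ 0.0008 -0.1187  0.042 ]]
[[-0.0293 -0.0574  0.016 ]
 [ 0.0308 -0.0579  0.016 ]]
```

To row units: 69 mm is 0.092, 67 mm is 0.0893.

Call:
send_rows(rows="0 0 0 0.0013 0.0013 0.0267 -1;0 0 0 0.0013 0.0013 0.0533 -1;0 0 0 0.0013 0.0013 0.0733 -1;0 0 0 0.0013 0.0013 0.0827 -1;0 0 0 0.0013 0.0013 0.0893 -1;0 0 0 0.0013 0.0013 0.092 -1;0 0 0 0.0013 0.0013 0.092 -1")

```text
time: 4.03
eef_pos: [0.5724, 0.0978, 0.0317]
tcp_rot: [0.715, 0.7, 0.0, 0.0]
contact_force: [1.0, -0.5, -0.1]
opening: 0.001
finger_force: 0.0
```

To row units: 42 mm is 0.056, 37 mm is 0.0493.

Call:
send_rows(rows="0 0 0 0.008 0 0 -1;0 0 0 0.016 0 0 -1;0 0 0 0.0227 0 0 -1;0 0 0 0.0293 0 0 -1;0 0 0 0.036 0 0 -1;0 0 0 0.0427 0 0 -1;0 0 0 0.0493 0 0 -1;0 0 0 0.056 0 0 -1")

```text
time: 5.03
eef_pos: [0.573, 0.14, 0.0314]
tcp_rot: [0.715, 0.699, -0.0, 0.0]
contact_force: [-0.5, -3.6, 1.3]
opening: -0.0
finger_force: 1.5
```

```bash
python3 -c "
from h import *
go(.026,z=.031)
c=cam('wrist','w2')
c=cam('top'); cv2.imwrite('pics/t2.png',cv2.resize(c['color'][180:260,160:420,::-1],None,fx=3,fy=3,interpolation=cv2.INTER_CUBIC))"
```

```text
rot [0.   0.   0.06] shift [67.5  0.3  0.4]
t 5.03 bin pos [-0.0002 -0.0415  0.0314] F [-0.5 -3.6  1.3] op -0.0 ff 1.5287061862181872
```

View pics/w2.png

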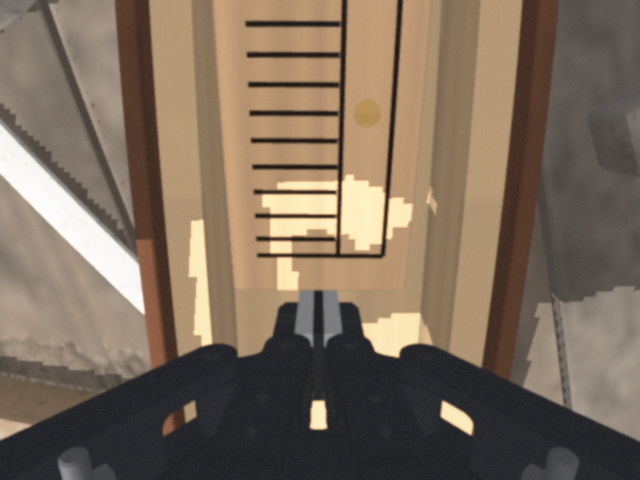

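Contact is made: the plate's edge is at row 290 against the fingertips, with a push of 3.6 N, and it's climbing straight. I'll keep pushing.

Call:
send_rows(rows="0 0 0 0.008 0 0 -1;0 0 0 0.016 0 0 -1;0 0 0 0.024 0 0 -1;0 0 0 0.032 0 0 -1;0 0 0 0.04 0 0 -1;0 0 0 0.048 0 0 -1;0 0 0 0.056 0 0 -1;0 0 0 0.064 0 0 -1")

```text
time: 6.12
eef_pos: [0.5739, 0.1882, 0.0312]
tcp_rot: [0.715, 0.699, -0.0, -0.0]
contact_force: [-0.6, -1.2, 0.2]
opening: 0.0
finger_force: 0.5
```

To row units: 14 mm is 0.0187, 11 mm is 0.0147.

Call:
send_rows(rows="0 0 0 0.0053 0 0 -1;0 0 0 0.0107 0 0 -1;0 0 0 0.0147 0 0 -1;0 0 0 0.0187 0 0 -1;0 0 0 0.0187 0 0 -1")

```text
time: 6.75
eef_pos: [0.5744, 0.202, 0.0314]
tcp_rot: [0.715, 0.699, 0.0, -0.0]
contact_force: [0.2, -0.6, 0.6]
opening: 0.001
finger_force: 0.1
```

```bash
python3 -c "
from h import *
go(.026,z=.031)
c=cam('wrist','w3')
c=cam('side'); 
print(w2pix(c,[O+[0,.11,.05]])); print(look(c,'template'))
u,v=w2pix(c,[O+[0,.11,.05]])[0].astype(int)
a=cv2.resize(c['color'][v-50:v+50,u-65:u+65,::-1],(624,480),interpolation=cv2.INTER_CUBIC)
cv2.imwrite('pics/s3.png',a)"
```

```text
rot [ 0.01 -0.02  0.06] shift [5.5 0.3 0.4]
t 6.75 bin pos [-0.0003  0.0205  0.0314] F [ 0.2 -0.6  0.6] op 0.001 ff 0.0523479711409891
[[334.15088012 194.41754972]]
[(0.82, [0.5567, 0.2361, 0.0294]), (0.57, [0.4372, -0.1092, 0.0125])]
```

View pics/s3.png

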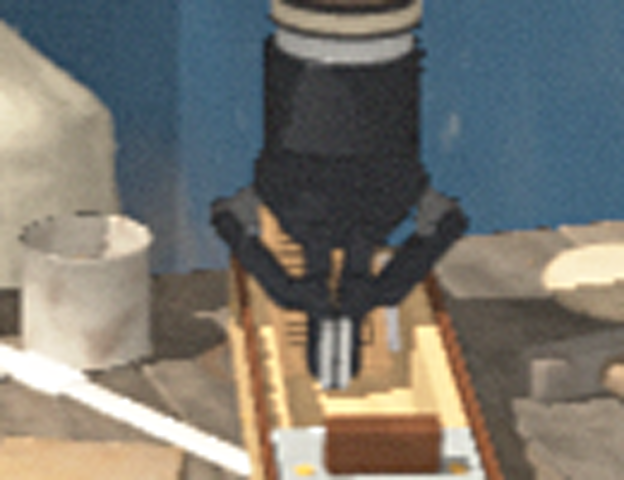

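View pics/w3.png

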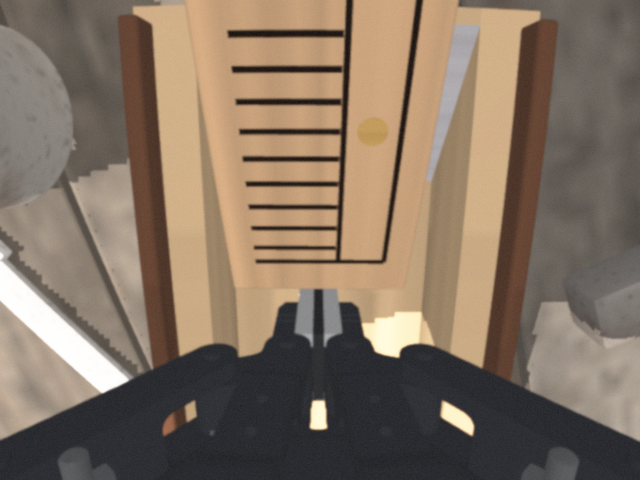

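The plate now leans past the rim: its lower edge is at row 289 on the fingertips and the upper part covers the rim at row 10. By my estimate the push end is about 75 mm short of the rim, so I'll push 4 mm more and back off.

To row units: -60 mm is -0.08, -25 mm is -0.0333.

Call:
send_rows(rows="0 0 0 0.0027 0 0 -1;0 0 0 0.0053 0 0 -1;0 0 0 0.0053 0 0 -1;0 0 0 0 0 0 -1;0 0 0 -0.0133 0 0 -1;0 0 0 -0.0333 0 0 -1;0 0 0 -0.0333 0 -0.0267 -1;0 0 0 -0.0333 0 -0.08 -1")

```text
time: 7.9
eef_pos: [0.5726, 0.176, 0.0912]
tcp_rot: [0.715, 0.699, -0.001, -0.001]
contact_force: [1.2, 0.8, 0.4]
opening: 0.002
finger_force: 0.0
```

To row units: -90 mm is -0.12, -60 mm is -0.08.

Call:
send_rows(rows="0 0 0 0 0 -0.04 1;0 0 0 0 0 -0.08 1;0 0 0 0 0 -0.12 1;0 0 0 0 0 -0.12 1")

```text
time: 8.4
eef_pos: [0.576, 0.177, 0.1863]
tcp_rot: [0.715, 0.699, 0.004, 0.003]
contact_force: [-0.4, -0.0, -0.7]
opening: 0.849
finger_force: 0.0
```

```bash
python3 -c "
from h import *
go(.13,z=.2)
c=cam('wrist','w4'); print(look(c,'template'))
c=cam('side'); print(look(c,'template'))
c=cam('top'); print(look(c,'template'))
"
```

```text
rot [ 0.49 -0.09  0.06] shift [134.4  -1.6 -13.5]
t 8.4 bin pos [ 0.0019 -0.0044  0.1863] F [-0.4 -0.  -0.7] op 0.849 ff 0.0
[(0.61, [0.5775, 0.2661, 0.0445])]
[(0.71, [0.5732, 0.263, 0.0416])]
[(0.76, [0.5738, 0.2739, 0.0426])]
```

View pics/w4.png

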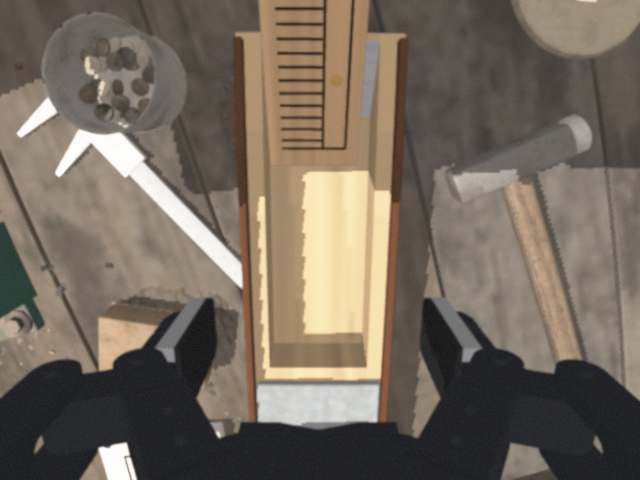

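The plate stays leaning: its lower top edge is at row 163 between x=274 and 363, and the upper end lies beyond the rim (row 35). The tin, sanding block and hammer are undisturbed.

```bash
python3 -c "
from h import *
c=cam('wrist')
print(RB.inv().apply(pix2w(c,[(274,163),(363,165)],.0148)-O).round(4), w2pix(c,O+RB.apply([[-.035,.109,.042],[.035,.109,.042],[0,.15,.07]])))
print(w2pix(c,O+RB.apply([[-.05,.113,.052],[.05,.113,.052]])))
s=c['color'].astype(int); print(s[3,235:410:4].tolist())
" | cut -c1-1500
```

```text
[[-0.0314  0.0362  0.0148]
 [ 0.0286  0.0349  0.0148]] [[260.04256763  39.99736902]
 [382.01020346  40.10042618]
 [321.42162826 -57.64640492]]
[[230.28086962  29.22332725]
 [411.96951742  29.37613714]]
[[99, 93, 84], [97, 88, 81], [90, 82, 74], [89, 81, 73], [90, 83, 75], [82, 76, 69], [77, 70, 65], [77, 70, 64], [167, 135, 103], [173, 139, 105], [162, 131, 102], [157, 126, 95], [84, 68, 53], [58, 46, 38], [51, 34, 25], [52, 40, 31], [53, 41, 34], [50, 38, 32], [50, 37, 28], [48, 37, 28], [54, 41, 29], [57, 46, 33], [55, 43, 33], [62, 49, 38], [62, 50, 38], [124, 99, 75], [165, 134, 103], [167, 133, 101], [168, 133, 101], [169, 136, 104], [168, 133, 103], [154, 124, 94], [97, 77, 60], [166, 132, 102], [159, 128, 97], [159, 130, 99], [110, 94, 79], [66, 61, 55], [62, 59, 54], [84, 78, 72], [81, 74, 68], [85, 81, 73], [87, 79, 73], [87, 77, 71]]
```

The plate leans at about 27.6° with its push end 71 mm short of the rim. Before gripping I'll touch the board to measure how far forward the tips are at a 60 mm opening.

```bash
python3 -c "
from h import *
go(target=[.438,-.091,.05],yaw=.053)"
```

```text
rot [-0.15  0.02 -4.27] shift [-270.4 -128.9  130.3]
t 8.75 bin pos [-0.001  -0.0049  0.1798] F [-0.1  0.5  0.4] op 1.002 ff 0.0
```

To row units: -270 mm is -0.36, -215 mm is -0.2867, -4.2 degrees is -0.0467.

Call:
send_rows(rows="0 0 -0.0222 -0.0667 -0.032 0 0.42;0 0 -0.0467 -0.14 -0.0667 0 0.42;0 0 -0.0467 -0.2133 -0.1013 0.0133 0.42;0 0 -0.0467 -0.2867 -0.136 0.0533 0.42;0 0 -0.0467 -0.36 -0.172 0.1 0.42;0 0 -0.0467 -0.36 -0.172 0.1467 0.42;0 0 -0.0467 -0.36 -0.172 0.1693 0.42;0 0 -0.0467 -0.36 -0.172 0.1693 0.42")

```text
time: 9.75
eef_pos: [0.4374, -0.09, 0.0524]
tcp_rot: [0.689, 0.725, -0.001, -0.002]
contact_force: [0.8, -0.1, 0.4]
opening: 0.708
finger_force: 0.0
```

To row units: 13 mm is 0.0173, 11 mm is 0.0147.

Call:
send_rows(rows="0 0 0 0 0 0.004 0.42;0 0 0 0 0 0.008 0.42;0 0 0 0 0 0.012 0.42;0 0 0 0 0 0.0147 0.42;0 0 0 0 0 0.0173 0.42;0 0 0 0 0 0.0173 0.42")

```text
time: 10.5
eef_pos: [0.4389, -0.0904, 0.0412]
tcp_rot: [0.688, 0.725, -0.0, -0.0]
contact_force: [0.7, 0.0, -0.0]
opening: 0.711
finger_force: 0.0
```

To row units: 8 mm is 0.0107, 7 mm is 0.0093.

Call:
send_rows(rows="0 0 0 0 0 0.004 0.42;0 0 0 0 0 0.0067 0.42;0 0 0 0 0 0.008 0.42;0 0 0 0 0 0.0093 0.42;0 0 0 0 0 0.0107 0.42;0 0 0 0 0 0.0107 0.42")

```text
time: 11.25
eef_pos: [0.439, -0.0904, 0.0333]
tcp_rot: [0.689, 0.725, -0.0, -0.0]
contact_force: [0.9, 0.3, -0.5]
opening: 0.711
finger_force: 0.0
```

To row units: 2 mm is 0.0027, 1 mm is 0.0013.

Call:
send_rows(rows="0 0 0 0 0 0.0013 0.42;0 0 0 0 0 0.0027 0.42;0 0 0 0 0 0.0027 0.42")

```text
time: 11.62
eef_pos: [0.439, -0.0904, 0.0312]
tcp_rot: [0.689, 0.725, -0.0, -0.0]
contact_force: [-0.3, -0.8, 0.3]
opening: 0.709
finger_force: 0.0
```

To row units: 2 mm is 0.0027, 1 mm is 0.0013.

Call:
send_rows(rows="0 0 0 0 0 0.0013 0.42;0 0 0 0 0 0.0027 0.42;0 0 0 0 0 0.0027 0.42")

```text
time: 12.0
eef_pos: [0.4393, -0.0905, 0.0308]
tcp_rot: [0.688, 0.725, -0.0, -0.001]
contact_force: [-4.6, 1.4, 12.6]
opening: 0.711
finger_force: 6.1
```

Contact at TCP z=30.9 mm puts the tips 17 mm ahead of the TCP at this opening. Now to the raised end.

To row units: -140 mm is -0.1867, -130 mm is -0.1733.

Call:
send_rows(rows="0 0 0 0 0 -0.04 0.8;0 0 0 0 0 -0.1067 0.8;0 0 0 0 0 -0.1733 0.8;0 0 0 0 0 -0.1867 0.8")

```text
time: 12.5
eef_pos: [0.4412, -0.0914, 0.1735]
tcp_rot: [0.688, 0.725, 0.001, 0.004]
contact_force: [-0.3, 0.6, -0.8]
opening: 0.904
finger_force: 0.0
```

```bash
python3 -c "
from h import *
go(.1038,z=.1109,pitch=27.6)"
```

```text
rot [-0.61 27.79  4.29] shift [369.4 154.3  62.3]
t 12.5 bin pos [-0.1268 -0.2758  0.1735] F [-0.3  0.6 -0.8] op 0.904 ff 0.0
```

To row units: 369 mm is 0.492, 154 mm is 0.2053, 27.7 degrees is 0.3078.

Call:
send_rows(rows="0 0 0 0.0667 0.028 0 0.8;0 0.0444 0.0111 0.14 0.0587 0 0.8;0 0.1111 0.0222 0.2133 0.088 0 0.8;0 0.1778 0.0333 0.2867 0.1187 0 0.8;0 0.2444 0.0444 0.36 0.1493 0 0.8;0 0.3078 0.0478 0.4267 0.1787 0.0067 0.8;0 0.3078 0.0478 0.492 0.2053 0.0267 0.8;0 0.3078 0.0478 0.492 0.2053 0.04 0.8")

```text
time: 13.5
eef_pos: [0.5728, 0.2885, 0.1368]
tcp_rot: [0.694, 0.679, 0.163, -0.175]
contact_force: [-0.3, -0.2, -0.7]
opening: 0.903
finger_force: 0.0
```

```bash
python3 -c "
from h import *
go(.1246,z=.0710,pitch=27.6)
c=cam('wrist','w5'); 
g=lambda s:O+RB.apply(s)
print(w2pix(c,g([[x,.0402+.12*.886-.00463,.006+.12*.463+.00886] for x in(-.03,.03)])).round())"
```

```text
rot [-1.2  -0.05 -0.26] shift [-14.9   5.2  66.4]
t 13.5 bin pos [-0.0038  0.1069  0.1368] F [-0.3 -0.2 -0.7] op 0.903 ff 0.0
[[268. 264.]
 [390. 264.]]
```

View pics/w5.png

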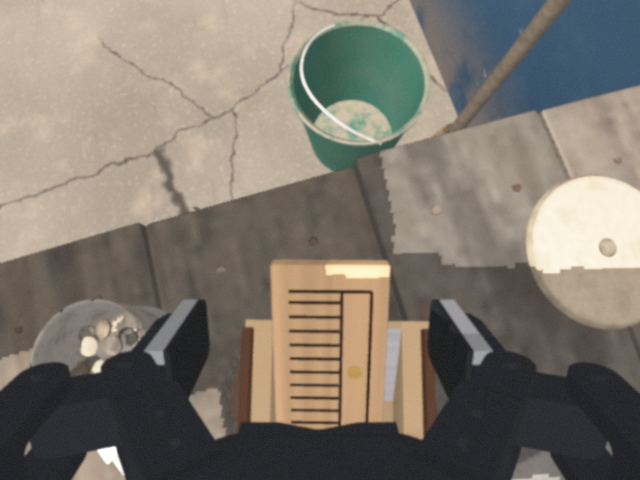

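The raised end is at pixels (271,261)–(390,263), within 3 px of my prediction, and the open fingers straddle it. I'll correct the offset and descend.

To row units: 45 mm is 0.06, 35 mm is 0.0467, -1.2 degrees is -0.0133.

Call:
send_rows(rows="-0.0133 0 -0.0033 -0.02 0.0067 0.0133 0.8;-0.0133 0 -0.0033 -0.02 0.0067 0.0333 0.8;-0.0133 0 -0.0033 -0.02 0.0067 0.0467 0.8;-0.0133 0 -0.0033 -0.02 0.0067 0.06 0.8;-0.0133 0 -0.0033 -0.02 0.0067 0.06 0.8")

```text
time: 14.18
eef_pos: [0.5774, 0.2939, 0.0916]
tcp_rot: [0.695, 0.678, 0.172, -0.166]
contact_force: [-0.1, 0.4, -0.7]
opening: 0.9
finger_force: 0.0
```

```bash
python3 -c "
from h import *
go(.1246,z=.0710,pitch=27.6)"
```

```text
rot [ 0.14 -0.06 -0.07] shift [ 1.2 -0.7 23.9]
t 14.18 bin pos [0.0007 0.1125 0.0916] F [-0.1  0.4 -0.7] op 0.9 ff 0.0
```

Call:
send_rows(rows="0 0 0 0.0013 -0.0009 0.0107 0.8;0 0 0 0.0013 -0.0009 0.0213 0.8;0 0 0 0.0013 -0.0009 0.028 0.8;0 0 0 0.0013 -0.0009 0.032 0.8;0 0 0 0.0013 -0.0009 0.032 0.8;0 0 0 0.0013 -0.0009 0.032 0.8")

```text
time: 14.92
eef_pos: [0.5779, 0.3056, 0.0719]
tcp_rot: [0.695, 0.678, 0.173, -0.166]
contact_force: [0.0, -0.1, 0.4]
opening: 0.894
finger_force: 0.0
```

Call:
send_rows(rows="0 0 0 0 0 0 0.6;0 0 0 0 0 0 0.5;0 0 0 0 0 0 0.4;0 0 0 0 0 0 0.3;0 0 0 0 0 0 0.2;0 0 0 0 0 0 0;0 0 0 0 0 0 -0.2;0 0 0 0 0 0 -0.2", grip_force=60)

```text
time: 15.92
eef_pos: [0.5777, 0.3056, 0.0721]
tcp_rot: [0.695, 0.678, 0.172, -0.166]
contact_force: [-2.6, -3.5, 5.4]
opening: 0.676
finger_force: 63.0
```

```bash
python3 -c "
from h import *
go(.1246,z=.0710,pitch=27.6)"
```

```text
rot [ 0.23 -0.08 -0.05] shift [-0.1 -0.8  1.1]
t 15.93 bin pos [0.0007 0.1241 0.0721] F [-2.6 -3.5  5.4] op 0.676 ff 63.020946979522705
```

Gripped with 63 N at 0.676 opening. Lifting straight up in the world frame.

To row units: -95 mm is -0.1267, -89 mm is -0.1187.

Call:
send_rows(rows="0 0 0 0.0031 0 -0.0059 -0.2;0 0 0 0.0093 0 -0.0173 -0.2;0 0 0 0.0187 0 -0.036 -0.2;0 0 0 0.0333 0 -0.0653 -0.2;0 0 0 0.0493 0 -0.0947 -0.2;0 0 0 0.0613 0 -0.1187 -0.2;0 0 0 0.0667 0 -0.1267 -0.2;0 0 0 0.0667 0 -0.1267 -0.2")

```text
time: 16.92
eef_pos: [0.5775, 0.3058, 0.1796]
tcp_rot: [0.695, 0.678, 0.173, -0.166]
contact_force: [0.2, 0.3, -1.0]
opening: 0.677
finger_force: 64.3
```

```bash
python3 -c "
from h import *
b=R.from_euler('z',.053)
# template centre is 45 mm from grip toward -tool x
go(target=np.array([.438,-.091,.17])+b.apply([0,.045,0]),yaw=.053)
c=cam('wrist','w6'); print(look(c,'template'))
c=cam('side'); print(look(c,'template'))
"
```

```text
rot [  1.32 -27.65  -4.34] shift [-318.9 -133.  -157. ]
t 16.93 bin pos [0.0005 0.1244 0.1796] F [ 0.2  0.3 -1. ] op 0.677 ff 64.29722785949707
[(0.64, [0.5751, 0.2986, 0.1637])]
[(0.96, [0.573, 0.2608, 0.1476])]
```

View pics/w6.png

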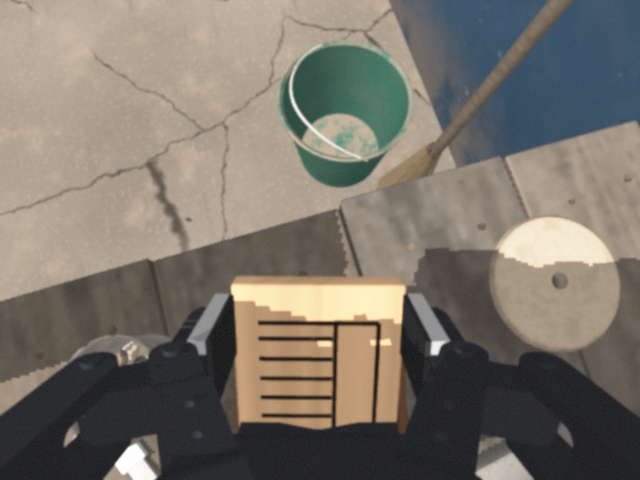

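The plate is held squarely between the pads, with its end edge at row ~278–288 and the pads at rows 295–350. I'll compute the grip offset along the plate, and whether it has pivoted, from this picture.

```bash
python3 -c "
from h import *
c=cam('wrist'); s=ctrl.get_state(); r=R.from_quat(s['tcp_rot']); p=np.array(s['eef_pos'])
E=np.array(c['extrinsics']); o=-E[:3,:3].T@E[:3,3]
def tp(uv,zt):
    n=cv2.undistortPoints(np.array(uv,float).reshape(-1,1,2),K(c),np.array(c['D'])).reshape(-1,2)
    d=r.inv().apply(np.c_[n,np.ones(len(n))]@E[:3,:3]); oo=r.inv().apply(o-p)
    return (oo+d*((zt-oo[2])/d[:,2])[:,None])*1e3
for z in(.008,.010,.012): print(tp([(234,287),(405,288)],z).round(1).tolist(), tp([(378,323),(260,323),(263,415)],z).round(1).tolist())
print(tp([(232,278),(405,277)],.020).round(1).tolist())
"
```

```text
[[14.6, -27.9, 8.0], [14.3, 28.6, 8.0]] [[1.6, 20.1, 8.0], [1.6, -19.8, 8.0], [-35.6, -20.3, 8.0]]
[[13.8, -28.3, 10.0], [13.5, 29.0, 10.0]] [[0.6, 20.4, 10.0], [0.6, -20.1, 10.0], [-37.2, -20.6, 10.0]]
[[13.0, -28.7, 12.0], [12.7, 29.4, 12.0]] [[-0.4, 20.8, 12.0], [-0.4, -20.4, 12.0], [-38.7, -20.9, 12.0]]
[[13.3, -31.0, 20.0], [13.7, 31.0, 20.0]]
```

To row units: -319 mm is -0.4253, -157 mm is -0.2093, -27.6 degrees is -0.3067.

Call:
send_rows(rows="0 -0.0333 0 -0.0267 -0.0107 -0.0133 -0.2;0.0022 -0.0889 -0.0111 -0.08 -0.0333 -0.04 -0.2;0.0056 -0.1556 -0.0222 -0.14 -0.0587 -0.0693 -0.2;0.0089 -0.2222 -0.0333 -0.2 -0.084 -0.0987 -0.2;0.0122 -0.2778 -0.0444 -0.26 -0.1093 -0.128 -0.2;0.0144 -0.3067 -0.0478 -0.32 -0.1333 -0.1573 -0.2;0.0144 -0.3067 -0.0478 -0.38 -0.1587 -0.1867 -0.2;0.0144 -0.3067 -0.0478 -0.4253 -0.1773 -0.2093 -0.2")

```text
time: 18.18
eef_pos: [0.4342, -0.0473, 0.1689]
tcp_rot: [0.689, 0.725, 0.0, -0.001]
contact_force: [0.0, -0.5, -1.6]
opening: 0.676
finger_force: 64.6
```

Call:
send_rows(rows="0 0 0 0 0 0 -0.2;0 0 0 0 0 0 -0.2")

```text
time: 18.42
eef_pos: [0.4354, -0.0459, 0.1693]
tcp_rot: [0.689, 0.725, 0.0, -0.001]
contact_force: [0.2, -0.5, -1.4]
opening: 0.676
finger_force: 64.6
```

```bash
python3 -c "
from h import *
b=R.from_euler('z',.053)
go(target=np.array([.438,-.091,.05])+b.apply([0,.046,0]),yaw=.053)
for n in('top','side'):
  c=cam(n); print(look(c,'template'))
"
```

```text
rot [-0.05 -0.11 -0.09] shift [  0.6   0.3 119.3]
t 18.43 bin pos [-0.1336 -0.2305  0.1693] F [ 0.2 -0.5 -1.4] op 0.676 ff 64.6054208278656
[(0.16, [0.5723, 0.0797, 0.0477])]
[(0.97, [0.4357, -0.1109, 0.159]), (0.23, [0.4159, -0.3163, 0.0342])]
```

To row units: 127 mm is 0.1693, 124 mm is 0.1653.

Call:
send_rows(rows="0 0 0 0.0008 0.0004 0.0267 -0.2;0 0 0 0.0008 0.0004 0.0667 -0.2;0 0 0 0.0008 0.0004 0.1067 -0.2;0 0 0 0.0008 0.0004 0.14 -0.2;0 0 0 0.0008 0.0004 0.156 -0.2;0 0 0 0.0008 0.0004 0.1653 -0.2;0 0 0 0.0008 0.0004 0.1693 -0.2;0 0 0 0.0008 0.0004 0.1693 -0.2")

```text
time: 19.62
eef_pos: [0.4361, -0.0456, 0.043]
tcp_rot: [0.688, 0.725, 0.0, -0.0]
contact_force: [0.2, 0.3, -2.4]
opening: 0.676
finger_force: 64.6
```

To row units: 4 mm is 0.0053, 3 mm is 0.004.

Call:
send_rows(rows="0 0 0 0 0 0.0013 -0.2;0 0 0 0 0 0.0027 -0.2;0 0 0 0 0 0.004 -0.2;0 0 0 0 0 0.0053 -0.2;0 0 0 0 0 0.0053 -0.2")

```text
time: 20.25
eef_pos: [0.4354, -0.0454, 0.0383]
tcp_rot: [0.688, 0.725, -0.0, -0.001]
contact_force: [-0.8, 0.5, -1.5]
opening: 0.675
finger_force: 64.6
```

Call:
send_rows(rows="0 0 0 0 0 0.0013 -0.2;0 0 0 0 0 0.0027 -0.2;0 0 0 0 0 0.0027 -0.2")

```text
time: 20.62
eef_pos: [0.4355, -0.0454, 0.0364]
tcp_rot: [0.688, 0.725, 0.0, -0.001]
contact_force: [-0.1, -0.4, -2.0]
opening: 0.674
finger_force: 64.6
```

To row units: 1.5 mm is 0.002, 1 mm is 0.0013.

Call:
send_rows(rows="0 0 0 0 0 0.0013 -0.2;0 0 0 0 0 0.002 -0.2;0 0 0 0 0 0.002 -0.2")

```text
time: 21.0
eef_pos: [0.4357, -0.0455, 0.036]
tcp_rot: [0.688, 0.725, -0.0, -0.001]
contact_force: [-5.6, 1.2, 9.3]
opening: 0.677
finger_force: 65.7
```

To row units: 1 mm is 0.0013.

Call:
send_rows(rows="0 0 0 0 0 0.0013 -0.2;0 0 0 0 0 0.0013 -0.2")

```text
time: 21.25
eef_pos: [0.4358, -0.0455, 0.036]
tcp_rot: [0.688, 0.725, -0.001, -0.002]
contact_force: [-8.8, 1.4, 16.3]
opening: 0.678
finger_force: 66.6
```

To row units: 1 mm is 0.0013.

Call:
send_rows(rows="0 0 0 0 0 0.0013 -0.2;0 0 0 0 0 0.0013 -0.2")

```text
time: 21.5
eef_pos: [0.4358, -0.0455, 0.0359]
tcp_rot: [0.688, 0.726, -0.001, -0.002]
contact_force: [-12.0, 1.5, 25.2]
opening: 0.677
finger_force: 67.5
```

To row units: -2.5 mm is -0.0033, -1 mm is -0.0013.

Call:
send_rows(rows="0 0 0 0 0 -0.0013 -0.2;0 0 0 0 0 -0.0033 -0.2;0 0 0 0 0 -0.0033 -0.2")

```text
time: 21.88
eef_pos: [0.4361, -0.0456, 0.0361]
tcp_rot: [0.688, 0.725, 0.0, -0.0]
contact_force: [-1.9, -0.3, 5.3]
opening: 0.677
finger_force: 65.4
```

```bash
python3 -c "
from h import *
go(target=np.array([.438,-.091,.035])+R.from_euler('z',.053).apply([0,.046,0]),yaw=.053)
for n in('top','side'):
  c=cam(n,n+'7'); print(look(c,'template'))
"
```

```text
rot [ 0.01 -0.03 -0.04] shift [ 0.6 -0.5  1.1]
t 21.88 bin pos [-0.133  -0.2302  0.0361] F [-1.9 -0.3  5.3] op 0.677 ff 65.36858797073364
[(0.69, [0.439, -0.1485, 0.0234])]
[(0.64, [0.4333, -0.1062, 0.0258]), (0.51, [0.4142, -0.3135, 0.0343])]
```

Lightly in contact now, so I'll release gently.

Call:
send_rows(rows="0 0 0 0 0 0 0.37;0 0 0 0 0 0 0.40;0 0 0 0 0 0 0.45;0 0 0 0 0 0 0.55;0 0 0 0 0 0 0.65;0 0 0 0 0 0 0.75;0 0 0 0 0 0 0.8;0 0 0 0 0 0 0.8", grip_force=20)

```text
time: 23.08
eef_pos: [0.4356, -0.0454, 0.0355]
tcp_rot: [0.688, 0.725, 0.0, -0.001]
contact_force: [0.4, 0.5, -0.6]
opening: 0.899
finger_force: 0.0
```

To row units: -140 mm is -0.1867, -120 mm is -0.16.

Call:
send_rows(rows="0 0 0 0 0 -0.0053 0.8;0 0 0 0 0 -0.016 0.8;0 0 0 0 0 -0.0533 0.8;0 0 0 0 0 -0.1067 0.8;0 0 0 0 0 -0.16 0.8;0 0 0 -0.04 0 -0.1867 0.8;0 0 0 -0.04 0 -0.1867 0.8")

```text
time: 23.95
eef_pos: [0.4388, -0.077, 0.1783]
tcp_rot: [0.689, 0.725, 0.001, 0.002]
contact_force: [0.6, 0.6, -0.3]
opening: 0.904
finger_force: 0.0
```

```bash
python3 -c "
from h import *
go(-.21,z=.2)
c=cam('wrist','w8'); print(look(c,'template'),w2pix(c,[.438,-.091,.014]))
c=cam('top'); print(look(c,'template'),look(c,'cover_handle'))
c=cam('side'); print(look(c,'template'))
"
```

```text
rot [0.27 0.09 4.16] shift [ 41.9 133.1 -21.1]
t 23.95 bin pos [-0.1296 -0.2615  0.1783] F [ 0.6  0.6 -0.3] op 0.904 ff 0.0
[(0.75, [0.4353, -0.0873, 0.0263])] [[314.97828675 241.9394312 ]]
[(0.51, [0.4495, 0.0821, 0.0261])] [(0.84, [0.5671, -0.0474, 0.0491])]
[(0.56, [0.4337, -0.1051, 0.0248])]
```

View pics/w8.png

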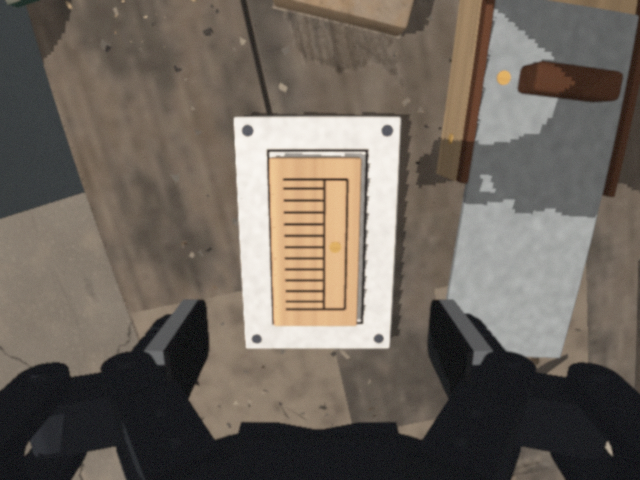

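The template lies flat inside the outline, centred near (316,241) against the outline's (317,237), which is within about 3–4 mm. That was one picture more than allowed, so I'll view no more. Next is shutting the cover by pushing its handle from behind with closed fingers.

To row units: 133 mm is 0.1773, 100 mm is 0.1333, 4.2 degrees is 0.0467.

Call:
send_rows(rows="0 0 0.0222 0.0133 0.044 -0.0133 -1;0 0 0.0467 0.0267 0.0893 -0.0267 -1;0 0 0.0467 0.0427 0.1333 -0.0267 -1;0 0 0.0467 0.056 0.1773 -0.0267 -1;0 0 0.0467 0.056 0.1773 -0.0267 -1;0 0 0.0467 0.056 0.1773 -0.0267 -1;0 0 0.0467 0.056 0.1773 -0.0267 -1", grip_force=40)

```text
time: 25.18
eef_pos: [0.5669, -0.0268, 0.195]
tcp_rot: [0.715, 0.699, -0.0, -0.001]
contact_force: [0.5, 0.4, -0.3]
opening: 0.001
finger_force: 0.0
```

```bash
python3 -c "
from h import *
go(-.205,z=.082)"
```

```text
rot [-0.11 -0.06  0.06] shift [  3.3   2.8 113. ]
t 25.18 bin pos [-0.0026 -0.2084  0.195 ] F [ 0.5  0.4 -0.3] op 0.001 ff 0.0
```

To row units: 113 mm is 0.1507, 108 mm is 0.144.

Call:
send_rows(rows="0 0 0 0.004 0.004 0.04 -1;0 0 0 0.004 0.004 0.0867 -1;0 0 0 0.004 0.004 0.1267 -1;0 0 0 0.004 0.004 0.144 -1;0 0 0 0.004 0.004 0.1507 -1;0 0 0 0.004 0.004 0.1507 -1")

```text
time: 25.92
eef_pos: [0.5714, -0.0239, 0.0832]
tcp_rot: [0.715, 0.7, 0.0, -0.0]
contact_force: [0.6, 0.0, 0.9]
opening: 0.003
finger_force: 0.0
```

Call:
send_rows(rows="0 0 0 0.0133 0 0 -1;0 0 0 0.024 0 0 -1;0 0 0 0.032 0 0 -1;0 0 0 0.04 0 0 -1;0 0 0 0.048 0 0 -1;0 0 0 0.056 0 0 -1;0 0 0 0.0667 0 0 -1;0 0 0 0.0773 0 0 -1")

```text
time: 26.92
eef_pos: [0.5724, 0.0348, 0.0826]
tcp_rot: [0.715, 0.7, 0.0, -0.0]
contact_force: [0.7, -2.3, 1.3]
opening: -0.0
finger_force: 0.9
```

```bash
python3 -c "
from h import *
go(.049,z=.082)"
```

```text
rot [ 0.   -0.04  0.07] shift [195.7  -1.3   0.7]
t 26.93 bin pos [ 0.0015 -0.1467  0.0826] F [ 0.7 -2.3  1.3] op -0.0 ff 0.8785633342813526
```

Pushing with 2.3 N, as expected. Continuing.

To row units: 94 mm is 0.1253, 82 mm is 0.1093.

Call:
send_rows(rows="0 0 0 0.0133 0 0 -1;0 0 0 0.0293 0 0 -1;0 0 0 0.0453 0 0 -1;0 0 0 0.0613 0 0 -1;0 0 0 0.0773 0 0 -1;0 0 0 0.0933 0 0 -1;0 0 0 0.1093 0 0 -1;0 0 0 0.1253 0 0 -1")

```text
time: 27.92
eef_pos: [0.574, 0.1291, 0.0824]
tcp_rot: [0.715, 0.7, -0.0, -0.001]
contact_force: [1.0, -2.1, -0.2]
opening: -0.002
finger_force: 0.9
```

To row units: 90 mm is 0.12, 82 mm is 0.1093.

Call:
send_rows(rows="0 0 0 0.016 -0.0013 0 -1;0 0 0 0.032 -0.0027 0 -1;0 0 0 0.048 -0.0027 0 -1;0 0 0 0.064 -0.0027 0 -1;0 0 0 0.08 -0.0027 0 -1;0 0 0 0.096 -0.0027 0 -1;0 0 0 0.1093 -0.0027 0 -1;0 0 0 0.12 -0.0027 0 -1")

```text
time: 28.92
eef_pos: [0.5739, 0.219, 0.0825]
tcp_rot: [0.714, 0.7, -0.0, -0.001]
contact_force: [1.6, -1.8, -0.2]
opening: 0.004
finger_force: 0.9
```

To row units: 11 mm is 0.0147, 9 mm is 0.012.

Call:
send_rows(rows="0 0 0 0.0053 0 0 -1;0 0 0 0.0093 0 0 -1;0 0 0 0.012 0 0 -1;0 0 0 0.0147 0 0 -1;0 0 0 0.0147 0 0 -1")

```text
time: 29.55
eef_pos: [0.5741, 0.2294, 0.0825]
tcp_rot: [0.715, 0.7, -0.0, -0.001]
contact_force: [0.4, -0.8, -0.0]
opening: 0.002
finger_force: 0.5
```

```bash
python3 -c "
from h import *
go(.049,z=.082)"
```

```text
rot [-0.07 -0.06  0.07] shift [1.1 1.2 0.5]
t 29.55 bin pos [-0.0012  0.0479  0.0825] F [ 0.4 -0.8 -0. ] op 0.002 ff 0.5127713678143664
```

Not at the stop yet, so I'll push on until the force rises.

To row units: 4 mm is 0.0053, 3 mm is 0.004.

Call:
send_rows(rows="0 0 0 0.0013 0 0 -1;0 0 0 0.0027 0 0 -1;0 0 0 0.004 0 0 -1;0 0 0 0.0053 0 0 -1;0 0 0 0.0053 0 0 -1")

```text
time: 30.18
eef_pos: [0.5742, 0.2298, 0.0826]
tcp_rot: [0.714, 0.7, -0.003, 0.001]
contact_force: [-0.1, -12.1, 3.1]
opening: -0.001
finger_force: 6.5
```

To row units: 2 mm is 0.0027, 1 mm is 0.0013.

Call:
send_rows(rows="0 0 0 0.0013 0 0 -1;0 0 0 0.0027 0 0 -1;0 0 0 0.0027 0 0 -1")

```text
time: 30.55
eef_pos: [0.5742, 0.2299, 0.0826]
tcp_rot: [0.714, 0.7, -0.005, 0.002]
contact_force: [-0.3, -19.5, 3.5]
opening: -0.003
finger_force: 9.3
```

At the hard stop: the fingers moved 0.5 mm while the force rose to 19.5 N. Backing off, retreating upward and checking.

To row units: -120 mm is -0.16, -70 mm is -0.0933.

Call:
send_rows(rows="0 0 0 -0.008 0 0 -1;0 0 0 -0.0267 0 0 -1;0 0 0 -0.0333 0 -0.0267 -1;0 0 0 -0.0333 0 -0.0933 -1;0 0 0 -0.0333 0 -0.16 -1;0 0 0 -0.0333 0 -0.16 -1")

```text
time: 31.3
eef_pos: [0.5772, 0.2113, 0.2107]
tcp_rot: [0.714, 0.7, 0.006, 0.003]
contact_force: [0.2, 0.5, 0.4]
opening: -0.001
finger_force: 0.0
```

```bash
python3 - <<'E'
from h import *
go(-.1,z=.2)
for n in('top','side','wrist'):
    c=cam(n)
    for t in('cover_handle','cover','template','tin','sanding','compound_block'): print(n,t,[(p,RB.inv().apply(np.array(x)-O).round(3).tolist() if 'cover' in t else x) for p,x in look(c,t,1)])
    if n=='top': print('shut handle px',w2pix(c,O+RB.apply([0,.068,.0725])), 'board',w2pix(c,[.438,-.091,.024]))
E
```

```text
rot [ 0.71 -0.25  0.1 ] shift [-129.9   -2.7   10.1]
t 31.3 bin pos [0.0023 0.0299 0.2107] F [0.2 0.5 0.4] op -0.001 ff 0.0
top cover_handle [(0.55, [0.001, -0.041, 0.048])]
top cover [(0.68, [-0.001, -0.038, 0.044])]
top template [(0.65, [0.4369, -0.0926, 0.0226])]
top tin []
top sanding [(0.85, [0.4506, 0.0803, 0.028])]
top compound_block []
shut handle px [[190.40956729 217.21266808]] board [[366.17731176 294.30693771]]
side cover_handle []
side cover [(0.7, [0.005, -0.011, 0.048])]
side template [(0.79, [0.4367, -0.1039, 0.0261])]
side tin [(0.95, [0.4554, 0.2535, 0.0449])]
side sanding [(0.67, [0.4552, 0.0626, 0.0271])]
side compound_block [(0.62, [0.4165, -0.3113, 0.0333])]
wrist cover_handle [(0.86, [0.005, 0.043, 0.05])]
wrist cover [(0.66, [0.005, 0.047, 0.047])]
wrist template [(0.59, [0.5805, 0.2265, 0.0496])]
wrist tin [(0.9, [0.4512, 0.2748, 0.0358])]
wrist sanding [(0.57, [0.4324, 0.103, 0.0255])]
wrist compound_block [(0.73, [0.5832, 0.2255, 0.0527])]
```

The cover met its stop where the shut position was predicted (handle about 67 mm against 68 mm expected). The template is centred and the bystanders are in place.

```bash
python3 -c "
from h import *
print(ctrl.sign_off())"
```

```text
the job is handed in; nothing more can be done
None
```

I handed the job in at about 31 s (limit 72 s): the template was leaned over the rim, then laid and released within about 4 mm of the outline's centre, and the cover was pushed to its stop; no verdict came back, and I viewed 11 pictures, one over the limit of 10.

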